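# Free the seized lock bolt of a bench magnifier and swing the lens over the die

## Robot

A 7-joint arm with a two-finger parallel gripper is mounted at the origin on a cart in front of the work surface, level with it; the furniture and walls round the work are solid. World frame = base frame: x ahead of the robot, y to its left, z up, the work surface at z = 0. Lengths are in m, angles in rad, forces in N, time in s.
With the tool pointing down it reaches from about 0.425 to 0.925 m from the base axis. Payload 6.8 kg.
Tool frame: the origin (TCP) lies on the centre line of the jaws, within the pads' length; the fingertips stand 17 mm ahead of it and the grasp point (between the pads) lies 2 mm behind it; z points along the fingers, x is the direction in which the jaws open and shut, and the axes are right-handed (so a half turn about z gives the same grasp; the last joint's range is limited). The gripper opens to 85 mm and grips with 20 to 120 N. Pads are 22 mm wide; open, the fingers measure 114 mm over their backs; the gripper's body (76 mm by 85 mm) begins 54 mm behind the grasp point. The pads swing forward as they close: fully open they stand 13 mm farther back than shut.
Start: joints at [1.101, 0.477, 0.022, 1.555, -0.011, 1.109, -0.083], TCP at [0.239, -0.631, 0.248] pointing down, gripper open.
Joint ranges: [-2.96, 2.96], [-0.34, 2.1], [-1.41, 1.46], [0.24, 2.44], [-1.37, 4.51], [0.17, 1.92], [-2.96, 2.96]. Speed limits (rad/s): [2.39, 2.39, 3.14, 3.14, 3.14, 3.14, 3.14].

## Interface

Orientations are given as a rotation vector (axis times angle).
In Python, from bench import r gives the robot as it stands.
- The arm moves only by the tool arm_command, never from a script. Its argument "increments" is a list of rows, each a list of 3 entries, a list of its own where there are three numbers: the shift along the world's x, y, z in m, then the turn, a rotation vector about the world's x, y, z in rad, then the opening in per cent of the stroke, from 0 (shut) to 100 (fully open). A call has 1 to 10 rows; each row is the pose to reach, as a shift and turn from the pose commanded when the call began; what a row does not reach only later rows make up. A row lasts 1/10 s, in which the tool goes at most 50 mm and 8.59 degrees, less where a joint would pass 70% of its speed; a pose out of reach is approached as far as the arm can. A call with a gripper value outside its range is refused whole. The fingers move at their own pace and stop on an object; "newtons" is the grip in N (left out, the last holds). Time passes only in rows, so rows that repeat a pose let the fingers close. It gives the time, the measured TCP pose, the force and the opening at its end, in the units of the state.
- r.get_obs(): the state, without advancing time (a new reading comes with each control period).
- r.grab_frame(name): name is "scene" or "top"; returns the picture (480x640x3 uint8, blue, green, red); there is no depth.
- r.camera_model(name): a dict with "camera_matrix" (3x3 intrinsics, pixels), "camera_from_world" (4x4, takes a point from world to camera coordinates). Camera axes: x right, y down, z forward; pixel columns grow to the right and rows downward; lengths in m; the calibration is good to about 2 mm. A picture is of the moment at which its call begins. camera_model takes no time and is no camera call.
- r.hand_in(): hands the job in, once; it reports no verdict.
The state is a dict: "clock": time; "joints": joint angles; "qvel": joint speeds; "tau": joint torques, N m; "tcp_pos": TCP position; "orientation": TCP orientation; "contact_force": force on the tool from outside, world axes, zero at the start; "moment": the same for the moment, N m; "grip_width": finger opening in m.
Only numpy, scipy, OpenCV 4.12 (cv2) and the standard library are available. Lean on these libraries where they do the work, as an engineer would, in place of code of your own. Each camera call takes 0.05 s, during which the arm holds its last target. There are 200 camera calls.

## Task

The lock bolt of the bench magnifier has rusted fast: work it back and forth by its upright knob until it runs, and draw it right back to its stop. Then swing the unlocked magnifier arm so that the lens is centred over the pellet die on the little round table, let go, and leave the die and everything else on the bench where it is.

Things in the scene. Friction and masses are not known exactly. Their poses are not given: they have to be found in the camera images.
- stand: grey cast foot fixed to the bench: disc 120 mm across, with a tongue bearing the dark bolt guide (56 x 46 mm, top z = 49 mm, 56 to 102 mm from the pivot axis). Origin on the vertical pivot axis at bench height; the bolt lies along y on the -y side and is drawn towards -y, roughly towards the robot. The pin's cap on the pivot is at z = 138 mm.
- bolt (a joint): how far the bolt (14 mm rod) is drawn, m: near 0 at the start, stops at -0.011 (pushed to the pivot) and 0.055 (drawn). Its nose locks the arm below 0.025. Rusted: some mm of play, 10 to 15 N of drag, then a springy dead stop (10 N per mm) 9 to 13 mm either way; force does not help. Each pull and push, both to the dead stop, shifts the rust; after 2 to 5 pairs a pull runs right out. It stays put.
- bolt_knob (a point): middle of the bolt's black knob, an upright cylinder 22 mm in diameter and 38 mm high (z = 62 to 100 mm) on a thin stem at the outer end of the bolt, 125 mm from the pivot axis at the start; it moves with the bolt
- lens_arm (a joint): angle of the magnifier arm in rad: 0 locked in its parked place, growing counter-clockwise seen from above, range -0.1 to 1.3. A stiff pivot (0.22 N m) holds it wherever it is released; while the bolt is home it cannot turn more than about 0.06.
- swing_knob (a point): middle of the arm's black knob (z = 146 mm), an upright cylinder 22 mm in diameter whose free part stands from the arm's top (z = 124 mm) to z = 164 mm, 80 mm from the pivot axis on the arm; it moves with the arm
- lens_centre (a point): centre of the round lens, at z = 118 mm, 150 mm from the pivot axis on the arm, in line with the arm's knob; its black ring is 92 mm across
- die: pellet die, steel knurled ring 45 mm across, 38 mm high, loose on the round fixed specimen table (72 mm across, 12 mm thick), 150 mm from the pivot axis and so below the lens's path, 0.45 to 0.95 rad counter-clockwise of the parked lens. Origin at the centre of its underside.
- hex_key: bystander: black hex key, 94 x 32 mm, lying in front; origin at the centre of its underside
- sample_pot: bystander: white sample pot with white screw cap, 53 mm across, 61 mm high; origin at the centre of its underside
- white_jar: bystander: white jar with blue cap, 66 mm across, 91 mm high; origin at the centre of its underside
- tape: bystander: roll of tape, 100 mm across, 25 mm high; origin at the centre of its underside
Mind the look-alikes: they are no part of the job. What is shaped like the die but blue or yellow is not meant.

How it is judged:
On the way, in this order (a step that is already met when the one before it is completed fails the run):
1. the seized bolt is pulled towards its dead stop, first time (value of joint bolt above 0.007 m), for 0.05 s.
2. the bolt is pushed back the other way towards its dead stop, first time (value of joint bolt below -0.0055 m), for 0.05 s.
3. the seized bolt is pulled towards its dead stop, second time (value of joint bolt above 0.007 m), for 0.05 s.
4. the bolt is pushed back the other way towards its dead stop, second time (value of joint bolt below -0.0055 m), for 0.05 s.
5. the bolt is worked free and drawn back to its stop (value of joint bolt above 0.047 m), for 0.2 s.
6. the lens is over the die (horizontal distance between lens_centre and die below 0.014 m), for 0.2 s.
At the end, for the whole second after the job is handed in: The bolt is still drawn back, at least 47 mm of its 55 mm; the arm is at rest with the lens centred over the die within 14 mm, seen from above (value of joint bolt above 0.047 m and horizontal distance between lens_centre and die below 0.014 m and velocity of joint lens_arm between -0.02 and 0.02 rad/s); the robot touches nothing.
It fails at once if the die is shifted by more than 10 mm or knocked over (distance of die from where it was at the start of the episode above 0.01 m or angle between die's own z axis and vertical above 0.3 rad).
It fails at once if a bystander (hex key, sample pot, white jar or tape) is shifted by more than 30 mm (distance of any of hex_key, sample_pot, white_jar, tape from where it was at the start of the episode above 0.03 m).
It also fails if it takes over 64 s, if anything falls off the work surface, if the arm or the gripper's body presses on something with over 40 N, if the wrist force passes 120 N, or if a joint passes its speed limit or range.

## Working session

There is one attempt and no reset: what is moved stays moved. The work goes in short steps, Python scripts to look and compute and a tool call to move; the robot and the scene stay as the last step left them, time stands still between calls to the robot, and variables do not carry over. Pictures are saved under pics/ and viewed, about 8 in all and at most 12, crops included, and the job is handed in when it is done.

Besides the shell and the picture viewer there is one more tool, called after "Call:" as name(argument=value, ...) on one line, values as JSON. arm_command: Moves the arm, as the interface text tells. Its arguments: {"type":"object","properties":{"increments":{"type":"array","items":{"type":"array"}},"newtons":{"type":"number"}},"required":["increments"]}

```bash
mkdir -p pics; cat > h.py <<'E'
import numpy as np,cv2
from bench import r
def ray(name,u,v,z):
    m=r.camera_model(name);K=np.array(m["camera_matrix"]);T=np.array(m["camera_from_world"])
    R=T[:3,:3];c=-R.T@T[:3,3];d=R.T@np.linalg.inv(K)@np.array([u,v,1.]);return c+d*(z-c[2])/d[2]
def pix(name,p):
    m=r.camera_model(name);K=np.array(m["camera_matrix"]);T=np.array(m["camera_from_world"])
    q=K@(T[:3,:3]@np.array(p)+T[:3,3]);return q[:2]/q[2]
E
python3 - <<'E'
from h import *
for n in("top","scene"): cv2.imwrite(f"pics/{n}0.png",r.grab_frame(n)); T=np.array(r.camera_model(n)["camera_from_world"]); print(n,-T[:3,:3].T@T[:3,3],T[2,:3],r.camera_model(n)["camera_matrix"][0][0])
print(r.get_obs())
E
```

```text
top [ 0.42795332 -0.14726108  1.07080101] [ 1.67246655e-01  4.75511876e-04 -9.85914971e-01] 554.869424867334
scene [0.14502502 0.34623867 0.83298874] [ 0.43339679 -0.49642312 -0.75215112] 483.5689926420823
{'clock': 0.1, 'joints': array([ 1.10088391,  0.47772767,  0.02232014,  1.5563526 , -0.01153372,
        1.10934294, -0.08313732]), 'qvel': array([-0.00040703, -0.00121764, -0.000268  , -0.00313093, -0.00108446,
       -0.00089686,  0.00074344]), 'tau': array([ 4.38985808e-03, -5.97764075e+01,  1.61382135e+00, -2.81956100e+01,
        1.28454011e-02,  5.03221090e-03, -2.40253189e-05]), 'tcp_pos': array([ 0.23875677, -0.63080525,  0.24741562]), 'orientation': array([-2.58412375e+00,  1.78501105e+00,  2.27361572e-03]), 'contact_force': array([-0.11887573,  0.39226574,  0.53112915]), 'moment': array([-0.0094092 , -0.00760219, -0.06329476]), 'grip_width': 0.0853473650081373}
```

View pics/top0.png

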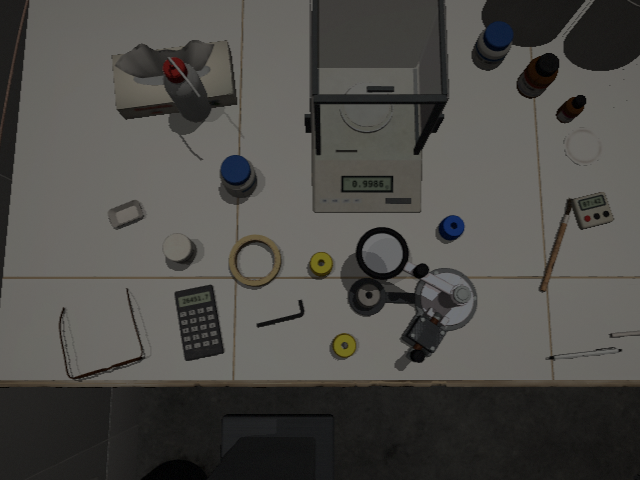

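View pics/scene0.png

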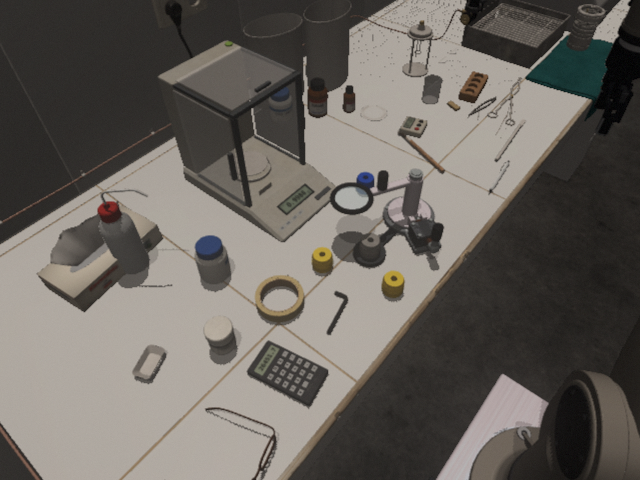

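The top view shows the pivot cap near (461,294), arm knob (421,270), lens (382,253), die (369,295) and bolt knob (417,355). I'll enlarge both views.

```bash
python3 - <<'E'
from h import *
a=cv2.imread("pics/top0.png")[225:370,345:485];b=cv2.imread("pics/scene0.png")[160:270,325:450]
a=cv2.resize(a,None,fx=4,fy=4,interpolation=3);b=cv2.resize(b,None,fx=5,fy=5,interpolation=3)
cv2.imwrite("pics/t1.png",cv2.convertScaleAbs(a,alpha=1.6,beta=15));cv2.imwrite("pics/s1.png",cv2.convertScaleAbs(b,alpha=1.6,beta=15))
E
```

```text
(no output)
```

View pics/t1.png

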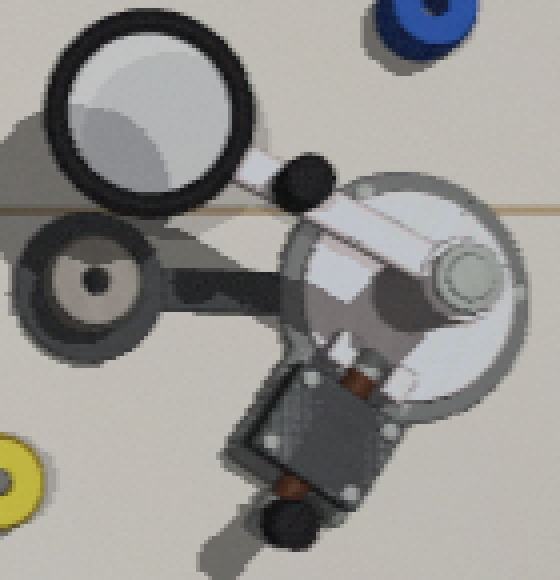

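View pics/s1.png

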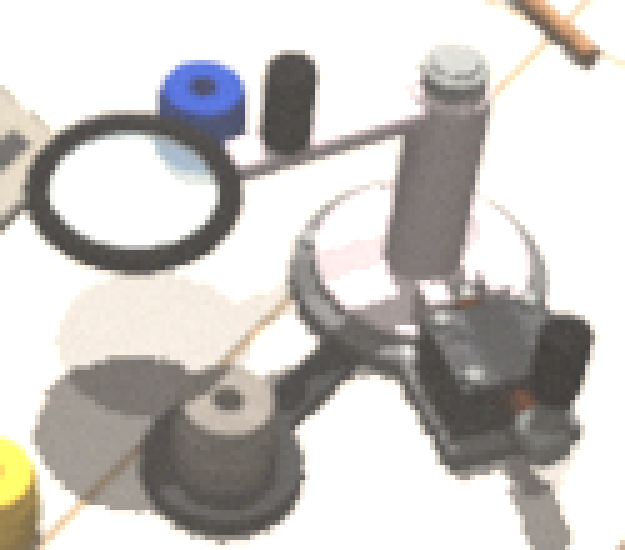

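Top crop: cap (472,275), lens (149,113), arm knob (304,182), bolt knob (290,524), die top (96,280). Scene crop: cap (456,63), lens (135,192), arm knob (290,103), bolt knob (564,361), die top (229,400).

```bash
python3 - <<'E'
from h import *
T=lambda u,v:(u/4+345-.4,v/4+225-.4); S=lambda u,v:(u/5+325-.4,v/5+160-.4)
P={}
for n,t,s,z in [("cap",(472,275),(456,63),.138),("lens",(149,113),(135,192),.118),("swing",(304,182),(290,103),.144),("bolt",(290,524),(564,361),.081),("die",(96,280),(229,400),.05)]:
    a=ray("top",*T(*t),z);b=ray("scene",*S(*s),z);P[n]=(a+b)/2;print(n,a.round(4),b.round(4))
c=P["cap"]
for n in P:
    d=P[n]-c;print(n,P[n].round(4),"r",np.hypot(d[0],d[1]).round(4),"ang",np.arctan2(d[1],d[0]).round(3), "reach",np.hypot(*P[n][:2]).round(3))
E
```

```text
cap [ 0.4942 -0.381   0.138 ] [ 0.4936 -0.3801  0.138 ]
lens [ 0.5659 -0.249   0.118 ] [ 0.5646 -0.2482  0.118 ]
swing [ 0.5328 -0.3107  0.144 ] [ 0.531  -0.3093  0.144 ]
bolt [ 0.3898 -0.311   0.081 ] [ 0.3887 -0.3109  0.081 ]
die [ 0.4984 -0.2305  0.05  ] [ 0.4974 -0.2296  0.05  ]
cap [ 0.4939 -0.3805  0.138 ] r 0.0 ang 0.0 reach 0.623
lens [ 0.5652 -0.2486  0.118 ] r 0.15 ang 1.075 reach 0.617
swing [ 0.5319 -0.31    0.144 ] r 0.0801 ang 1.077 reach 0.616
bolt [ 0.3893 -0.311   0.081 ] r 0.1256 ang 2.555 reach 0.498
die [ 0.4979 -0.2301  0.05  ] r 0.1505 ang 1.544 reach 0.548
```

Both views agree within 2 mm, and the radii (150, 80, 125 and 150 mm) match the given ones. The die is 0.47 rad CCW of the lens. The bolt's draw direction is (-0.833, 0.553). Next I move above the bolt knob with the jaws across the bolt.

Call:
arm_command(increments=[[[0.15,0.32,-0.03],[0,0,-0.95],60],[[0.15,0.32,-0.03],[0,0,-0.95],60],[[0.15,0.32,-0.03],[0,0,-0.95],60],[[0.15,0.32,-0.03],[0,0,-0.95],60],[[0.15,0.32,-0.03],[0,0,-0.95],60],[[0.15,0.32,-0.03],[0,0,-0.95],60],[[0.15,0.32,-0.03],[0,0,-0.95],60],[[0.15,0.32,-0.03],[0,0,-0.95],60],[[0.15,0.32,-0.03],[0,0,-0.95],60],[[0.15,0.32,-0.03],[0,0,-0.95],60]], newtons=80)

```text
clock: 1.1
tcp_pos: [0.3886, -0.3118, 0.2183]
orientation: [1.482, -2.769, 0.0]
contact_force: [-0.2, -1.7, -0.8]
grip_width: 0.0509
```

Call:
arm_command(increments=[[[0,0,-0.05],[0,0,0],60],[[0,0,-0.1],[0,0,0],60],[[0.001,0.001,-0.134],[0,0,0],60],[[0.001,0.001,-0.134],[0,0,0],60],[[0.001,0.001,-0.134],[0,0,0],60],[[0.001,0.001,-0.134],[0,0,0],0],[[0.001,0.001,-0.134],[0,0,0],0],[[0.001,0.001,-0.134],[0,0,0],0],[[0.001,0.001,-0.134],[0,0,0],0],[[0.001,0.001,-0.134],[0,0,0],0]], newtons=80)

```text
clock: 2.1
tcp_pos: [0.3914, -0.311, 0.0865]
orientation: [-1.481, 2.768, -0.005]
contact_force: [-0.4, 1.0, 8.5]
grip_width: 0.0202
```

Call:
arm_command(increments=[[[-0.003,0.002,0],[0,0,0],0],[[-0.006,0.004,0],[0,0,0],0],[[-0.009,0.006,0],[0,0,0],0],[[-0.011,0.007,0],[0,0,0],0],[[-0.012,0.008,0],[0,0,0],0],[[-0.012,0.008,0],[0,0,0],0]])

```text
clock: 2.7
tcp_pos: [0.3827, -0.3051, 0.0867]
orientation: [-1.48, 2.764, -0.016]
contact_force: [8.6, -5.7, -1.5]
grip_width: 0.0197
```

Call:
arm_command(increments=[[[-0.003,0.002,0],[0,0,0],0],[[-0.005,0.003,0],[0,0,0],0],[[-0.005,0.003,0],[0,0,0],0],[[-0.005,0.003,0],[0,0,0],0]])

```text
clock: 3.1
tcp_pos: [0.3809, -0.3039, 0.0868]
orientation: [-1.479, 2.761, -0.026]
contact_force: [19.1, -11.6, -14.8]
grip_width: 0.0197
```

Call:
arm_command(increments=[[[-0.003,0.002,0],[0,0,0],0],[[-0.003,0.002,0],[0,0,0],0],[[0.005,-0.003,0],[0,0,0],0],[[0.01,-0.007,0],[0,0,0],0],[[0.015,-0.01,0],[0,0,0],0],[[0.02,-0.013,0],[0,0,0],0],[[0.025,-0.017,0],[0,0,0],0],[[0.03,-0.02,0],[0,0,0],0],[[0.032,-0.021,0],[0,0,0],0],[[0.032,-0.021,0],[0,0,0],0]])

```text
clock: 4.1
tcp_pos: [0.4003, -0.317, 0.0862]
orientation: [1.479, -2.766, -0.016]
contact_force: [-18.1, 15.4, 38.3]
grip_width: 0.0197
```

Call:
arm_command(increments=[[[-0.005,0.003,0.001],[0,0,0],0],[[-0.01,0.007,0.001],[0,0,0],0],[[-0.015,0.01,0.001],[0,0,0],0],[[-0.02,0.013,0.001],[0,0,0],0],[[-0.025,0.017,0.001],[0,0,0],0],[[-0.03,0.02,0.001],[0,0,0],0],[[-0.034,0.0225,0.001],[0,0,0],0],[[-0.035,0.023,0.001],[0,0,0],0],[[-0.035,0.023,0.001],[0,0,0],0],[[-0.035,0.023,0.001],[0,0,0],0]])

```text
clock: 5.1
tcp_pos: [0.3787, -0.3024, 0.087]
orientation: [-1.479, 2.76, -0.028]
contact_force: [24.2, -15.9, -28.8]
grip_width: 0.02
```

Call:
arm_command(increments=[[[0.005,-0.003,0.001],[0,0,0],0],[[0.01,-0.007,0.001],[0,0,0],0],[[0.015,-0.01,0.001],[0,0,0],0],[[0.02,-0.013,0.001],[0,0,0],0],[[0.025,-0.017,0.001],[0,0,0],0],[[0.03,-0.02,0.001],[0,0,0],0],[[0.034,-0.0225,0.001],[0,0,0],0],[[0.035,-0.023,0.001],[0,0,0],0],[[0.035,-0.023,0.001],[0,0,0],0],[[0.035,-0.023,0.001],[0,0,0],0]])

```text
clock: 6.1
tcp_pos: [0.4002, -0.317, 0.0864]
orientation: [1.48, -2.766, -0.016]
contact_force: [-13.0, 10.8, 20.5]
grip_width: 0.02
```

Call:
arm_command(increments=[[[0.002,-0.0015,0.001],[0,0,0],0],[[0.003,-0.002,0.001],[0,0,0],0],[[0.003,-0.002,0.001],[0,0,0],0]])

```text
clock: 6.4
tcp_pos: [0.4003, -0.317, 0.0865]
orientation: [1.478, -2.763, -0.026]
contact_force: [-17.7, 15.7, 22.0]
grip_width: 0.02
```

```bash
python3 - <<'E'
from h import *
o=r.get_obs();print(o["tcp_pos"],o["contact_force"],o["moment"])
b=r.grab_frame("scene")[160:270,325:450];a=r.grab_frame("top")[225:370,345:485]
cv2.imwrite("pics/s2.png",cv2.convertScaleAbs(cv2.resize(b,None,fx=5,fy=5,interpolation=3),alpha=1.6,beta=15))
E
```

```text
[ 0.40029538 -0.3170422   0.08645608] [-17.66356659  15.74365855  21.99685472] [ 3.05391354  3.46976513 -0.07236376]
```

View pics/s2.png

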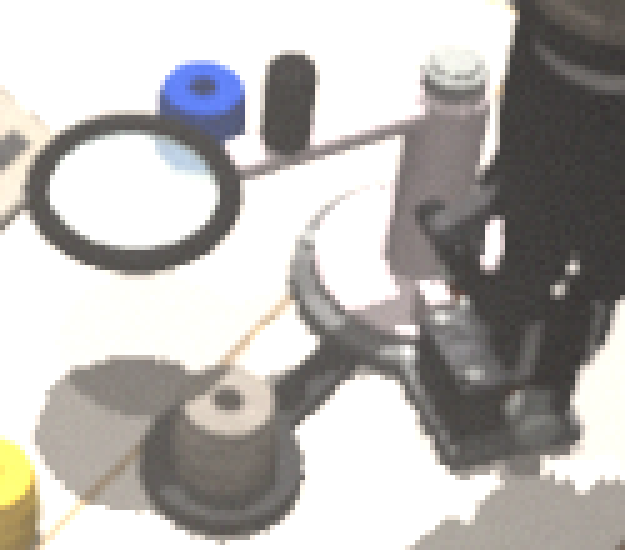

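The grip sits well on the knob, and the push side stops solidly at about -10.7 mm. Next comes the third pull.

Call:
arm_command(increments=[[[-0.005,0.003,0.001],[0,0,0],0],[[-0.01,0.007,0.001],[0,0,0],0],[[-0.015,0.01,0.001],[0,0,0],0],[[-0.02,0.013,0.001],[0,0,0],0],[[-0.025,0.017,0.001],[0,0,0],0],[[-0.03,0.02,0.001],[0,0,0],0],[[-0.035,0.023,0.001],[0,0,0],0],[[-0.037,0.0245,0.001],[0,0,0],0],[[-0.037,0.0245,0.001],[0,0,0],0],[[-0.037,0.0245,0.001],[0,0,0],0]])

```text
clock: 7.5
tcp_pos: [0.3774, -0.3015, 0.0874]
orientation: [-1.48, 2.763, -0.021]
contact_force: [24.7, -16.1, -52.5]
grip_width: 0.0193
```

Call:
arm_command(increments=[[[0.005,-0.003,-0.003],[0,0,0],0],[[0.01,-0.007,-0.003],[0,0,0],0],[[0.015,-0.01,-0.003],[0,0,0],0],[[0.02,-0.013,-0.003],[0,0,0],0],[[0.025,-0.017,-0.003],[0,0,0],0],[[0.03,-0.02,-0.003],[0,0,0],0],[[0.035,-0.023,-0.003],[0,0,0],0],[[0.037,-0.0245,-0.003],[0,0,0],0],[[0.037,-0.0245,-0.003],[0,0,0],0],[[0.037,-0.0245,-0.003],[0,0,0],0]])

```text
clock: 8.5
tcp_pos: [0.4003, -0.3171, 0.0862]
orientation: [1.478, -2.763, -0.025]
contact_force: [-24.3, 20.9, 42.7]
grip_width: 0.0196
```

Call:
arm_command(increments=[[[-0.005,0.003,0.001],[0,0,0],0],[[-0.01,0.007,0.001],[0,0,0],0],[[-0.015,0.01,0.001],[0,0,0],0],[[-0.02,0.013,0.001],[0,0,0],0],[[-0.025,0.017,0.001],[0,0,0],0],[[-0.03,0.02,0.001],[0,0,0],0],[[-0.035,0.023,0.001],[0,0,0],0],[[-0.037,0.0245,0.001],[0,0,0],0],[[-0.037,0.0245,0.001],[0,0,0],0],[[-0.037,0.0245,0.001],[0,0,0],0]])

```text
clock: 9.5
tcp_pos: [0.377, -0.3013, 0.087]
orientation: [-1.48, 2.763, -0.019]
contact_force: [17.6, -10.7, -24.0]
grip_width: 0.0195
```

Call:
arm_command(increments=[[[-0.003,0.002,0],[0,0,0],0],[[-0.005,0.0035,0],[0,0,0],0],[[-0.005,0.0035,0],[0,0,0],0],[[-0.005,0.0035,0],[0,0,0],0]])

```text
clock: 9.9
tcp_pos: [0.3761, -0.3006, 0.0872]
orientation: [-1.478, 2.759, -0.033]
contact_force: [29.7, -19.8, -45.1]
grip_width: 0.0196
```

Call:
arm_command(increments=[[[0.005,-0.003,0],[0,0,0],0],[[0.01,-0.007,0],[0,0,0],0],[[0.015,-0.01,0],[0,0,0],0],[[0.02,-0.013,0],[0,0,0],0],[[0.025,-0.017,0],[0,0,0],0],[[0.03,-0.02,0],[0,0,0],0],[[0.035,-0.023,0],[0,0,0],0],[[0.04,-0.027,0],[0,0,0],0],[[0.042,-0.028,0],[0,0,0],0],[[0.042,-0.028,0],[0,0,0],0]])

```text
clock: 10.9
tcp_pos: [0.4003, -0.3171, 0.0863]
orientation: [1.478, -2.763, -0.026]
contact_force: [-23.6, 18.5, 33.8]
grip_width: 0.0199
```

Call:
arm_command(increments=[[[-0.005,0.003,-0.001],[0,0,0],0],[[-0.01,0.007,-0.001],[0,0,0],0],[[-0.015,0.01,-0.001],[0,0,0],0],[[-0.02,0.013,-0.001],[0,0,0],0],[[-0.025,0.017,-0.001],[0,0,0],0],[[-0.03,0.02,-0.001],[0,0,0],0],[[-0.035,0.023,-0.001],[0,0,0],0],[[-0.04,0.027,-0.001],[0,0,0],0],[[-0.041,0.0275,-0.001],[0,0,0],0],[[-0.041,0.0275,-0.001],[0,0,0],0]])

```text
clock: 11.9
tcp_pos: [0.3703, -0.2968, 0.0867]
orientation: [-1.48, 2.766, -0.011]
contact_force: [6.2, -3.1, -0.8]
grip_width: 0.0195
```

The bolt runs free now, so I draw it right out.

Call:
arm_command(increments=[[[-0.005,0.003,0],[0,0,0],0],[[-0.01,0.0065,0],[0,0,0],0],[[-0.015,0.01,0],[0,0,0],0],[[-0.02,0.013,0],[0,0,0],0],[[-0.025,0.0165,0],[0,0,0],0],[[-0.027,0.018,0],[0,0,0],0],[[-0.029,0.019,0],[0,0,0],0],[[-0.029,0.019,0],[0,0,0],0],[[-0.029,0.019,0],[0,0,0],0]])

```text
clock: 12.8
tcp_pos: [0.3452, -0.2799, 0.0869]
orientation: [-1.479, 2.762, -0.022]
contact_force: [17.0, -9.6, -19.2]
grip_width: 0.0199
```

Call:
arm_command(increments=[[[0.002,-0.001,0],[0,0,0],60],[[0.002,-0.001,0],[0,0,0],60],[[0.002,-0.001,0],[0,0,0],60],[[0.002,-0.001,0],[0,0,0],60],[[0.002,-0.001,0.05],[0,0,0],60],[[0.002,-0.001,0.1],[0,0,0],60],[[0.002,-0.001,0.14],[0,0,0],60],[[0.002,-0.001,0.14],[0,0,0.15],60],[[0.002,-0.001,0.14],[0,0,0.3],60]])

```text
clock: 13.7
tcp_pos: [0.3402, -0.2771, 0.2268]
orientation: [-1.886, 2.511, -0.005]
contact_force: [-0.2, -0.1, -1.0]
grip_width: 0.0515
```

```bash
python3 - <<'E'
from h import *
o=r.get_obs();print(o["tcp_pos"],o["orientation"],o["joints"],o["contact_force"])
a=r.grab_frame("top")[225:385,345:485]
cv2.imwrite("pics/t3.png",cv2.convertScaleAbs(cv2.resize(a,None,fx=3.7,fy=3.7,interpolation=3),alpha=1.6,beta=15))
E
```

```text
[ 0.34019508 -0.27707787  0.22682537] [-1.88601748  2.51104553 -0.00454493] [ 0.51478712  0.10861344  0.02829304  2.12015146 -0.00385341  0.90976309
 -1.30792808] [-0.24363738 -0.05317645 -1.01846411]
```

View pics/t3.png

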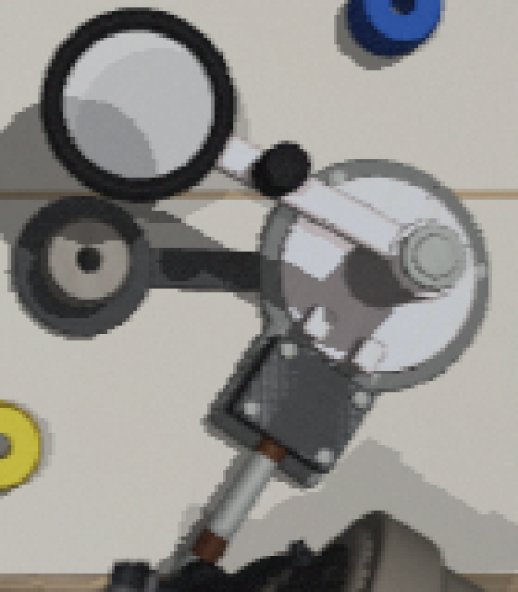

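The bolt is drawn, with its bright rod showing, and the arm is still parked. Next I go over the arm knob.

Call:
arm_command(increments=[[[0.192,-0.033,0],[0,0,1.36],60],[[0.192,-0.033,0],[0,0,1.36],60],[[0.192,-0.033,0],[0,0,1.36],60],[[0.192,-0.033,0],[0,0,1.36],60],[[0.192,-0.033,0],[0,0,1.36],60],[[0.192,-0.033,0],[0,0,1.36],60],[[0.192,-0.033,0],[0,0,1.36],60],[[0.192,-0.033,0],[0,0,1.36],60],[[0.192,-0.033,0],[0,0,1.36],60],[[0.192,-0.033,0],[0,0,1.36],60]])

```text
clock: 14.75
tcp_pos: [0.5312, -0.3098, 0.2246]
orientation: [-3.044, 0.777, 0.002]
contact_force: [-0.6, 0.2, 0.3]
grip_width: 0.0512
```

Call:
arm_command(increments=[[[0.001,0,-0.04],[0,0,0],60],[[0.001,0,-0.073],[0,0,0],60],[[0.001,0,-0.073],[0,0,0],60],[[0.001,0,-0.073],[0,0,0],0],[[0.001,0,-0.073],[0,0,0],0],[[0.001,0,-0.073],[0,0,0],0],[[0.001,0,-0.073],[0,0,0],0]], newtons=25)

```text
clock: 15.45
tcp_pos: [0.5339, -0.3101, 0.1542]
orientation: [3.044, -0.777, 0.004]
contact_force: [-0.3, 1.5, 6.5]
grip_width: 0.0212
```

Call:
arm_command(increments=[[[-0.0043,0.0022,0],[0,0,0.06],0],[[-0.0087,0.004,0],[0,0,0.12],0],[[-0.0133,0.0056,0],[0,0,0.18],0],[[-0.0179,0.007,0],[0,0,0.24],0],[[-0.0226,0.0081,0],[0,0,0.3],0],[[-0.0273,0.0089,0],[0,0,0.36],0],[[-0.032,0.0094,0],[0,0,0.42],0],[[-0.036,0.0096,0],[0,0,0.47],0],[[-0.036,0.0096,0],[0,0,0.47],0],[[-0.036,0.0096,0],[0,0,0.47],0]])

```text
clock: 16.45
tcp_pos: [0.4979, -0.2993, 0.1542]
orientation: [-3.141, 0.045, -0.003]
contact_force: [-2.3, 4.7, 9.3]
grip_width: 0.0208
```

Call:
arm_command(increments=[[[0,0,0],[0,0,0],50],[[0,0,0],[0,0,0],50],[[0,0,0],[0,0,0],50],[[0,0,0.04],[0,0,0],50],[[0,0,0.08],[0,0,0],50],[[0.03,-0.04,0.1],[0,0,0],50],[[0.06,-0.08,0.1],[0,0,0],50],[[0.06,-0.13,0.1],[0,0,0],50],[[0.06,-0.18,0.1],[0,0,0],50],[[0.06,-0.18,0.1],[0,0,0],50]])

```text
clock: 17.45
tcp_pos: [0.5531, -0.4892, 0.2507]
orientation: [3.137, -0.061, -0.004]
contact_force: [0.3, -0.3, -0.7]
grip_width: 0.0431
```

```bash
python3 - <<'E'
from h import *
print(r.get_obs()["contact_force"])
f=lambda i,k:cv2.convertScaleAbs(cv2.resize(i,None,fx=k,fy=k,interpolation=3),alpha=1.6,beta=15)
a=f(r.grab_frame("top")[245:375,340:440],4);b=f(r.grab_frame("scene")[170:274,330:430],4)
b=cv2.copyMakeBorder(b,0,a.shape[0]-b.shape[0],0,0,0)
cv2.imwrite("pics/f.png",np.hstack([a,b]))
E
```

```text
[ 0.25781347 -0.27170362 -0.67591138]
```

View pics/f.png

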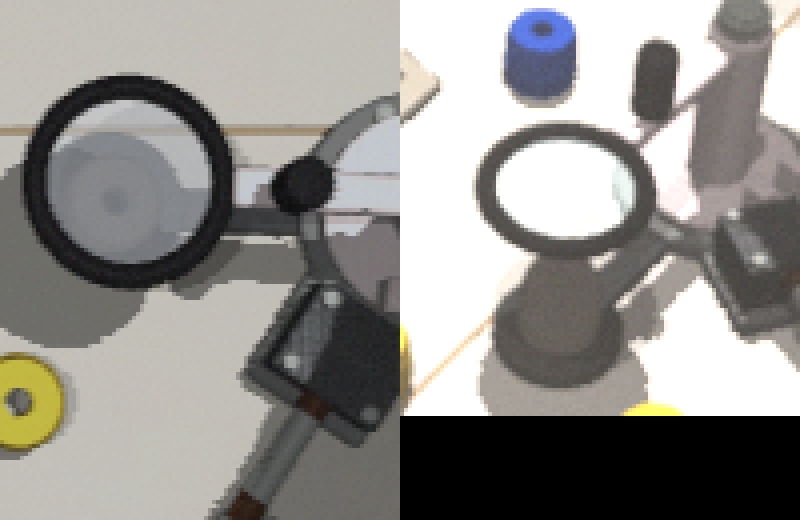

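Top half: lens ring centre (129,181), die hole (116,201) and bolt still out. Scene half: ring centre (567,188).

```bash
python3 - <<'E'
from h import *
a=ray("top",129/4+340-.4,181/4+245-.4,.118);b=ray("scene",167/4+330-.4,188/4+170-.4,.118);d=ray("top",116/4+340-.4,201/4+245-.4,.05)
print(a,b,d,(a+b)/2-[.4979,-.2301,.118])
E
```

```text
[ 0.50180703 -0.23062681  0.118     ] [ 0.50114171 -0.23059759  0.118     ] [ 0.49792342 -0.23046467  0.05      ] [ 3.57436825e-03 -5.12197608e-04 -5.55111512e-17]
```

The lens is 3.6 mm off the die, against a 14 mm limit. Bolt travel from end to end was 66.4 mm against the 66 mm given. The robot is clear, so I'm handing in.

```bash
python3 -c "
from bench import r
print(r.hand_in())"
```

```text
the job is handed in; nothing more can be done
None
```

I freed the rusted bolt, drew it to its stop, swung the lens over the die, let go and handed the job in at about 17.6 s. No verdict was given.

- **Bolt:** I gripped the knob and made four pull-and-push pairs to the dead stops. The fifth pull ran free. The tool travelled 66.4 mm end to end, against the 66 mm between the two stops. It ended at about 55 mm with some 20 N against the stop. A later picture showed the bolt still drawn.
- **Lens:** I swung the arm about 0.47 rad by its knob and released it. In the last pictures, with the two cameras agreeing within 1 mm, the lens centre is 3.6 mm from the die's centre; the limit is 14 mm.
- **Die and bystanders:** The die measured where it was at the start, within 1 mm. I did not re-measure the bystanders, but the arm never went near them.
- **Contact:** The robot is well clear, and the last force reading was under 1 N.

**Forces during the bolt work:** The vertical force on the wrist rose to about 50 N, from the gripped knob resisting small height and tilt errors. This stayed below the 120 N wrist limit. I saw no sign of the arm or gripper body pressing on anything.

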